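# Free the stuck plug of a biscuit press

## Robot

A 6-joint arm with a two-finger parallel gripper is mounted at the origin on a cart in front of the work surface, level with it; the furniture and walls round the work are solid. World frame = base frame: x ahead of the robot, y to its left, z up, the work surface at z = 0. Lengths are in m, angles in rad, forces in N, time in s.
With the tool pointing down it reaches from about 0.3 to 0.875 m from the base axis. Payload 6.4 kg.
Tool frame: the origin (TCP) lies between the finger pads; the fingertips stand 8 mm ahead of it and the grasp point (between the pads) lies 11 mm behind it (ctrl.finger_overhang is the distance from the TCP to the fingertips, in m); z points along the fingers, y is the line along which they close (so a half turn about z gives the same grasp; the last joint's range is limited). The gripper opens to 85 mm and grips with 20 to 120 N. Pads are 22 mm wide; open, the fingers measure 114 mm over their backs; the gripper's body (76 mm by 85 mm) begins 54 mm behind the grasp point. The pads swing forward as they close: fully open they stand 13 mm farther back than shut.
Start: joints at [-1.548, 0.181, 1.607, -0, 1.354, -0.206], TCP at [0.13, -0.56, 0.239] pointing down, gripper open.
Joint ranges: [-2.99, 2.99], [-0.89, 2.07], [0.3, 2.58], [-1.14, 4.28], [0, 2.63], [-3.12, 3.12]. Speed limits (rad/s): [2.57, 2.57, 3.01, 3.14, 3.14, 3.14].

## Interface

Orientations are given as a unit quaternion [w, x, y, z].
In Python, from bench import ctrl, camera gives the robot as it stands.
- The arm moves only by the shell command python3 -m pendant 'ROWS' [OPENING]. ROWS is JSON, a list of rows, each a list of 6 numbers: the shift along the world's x, y, z normalised to -1 to 1, where 1 is 200 mm, then the turn, a rotation vector about the world's x, y, z normalised to -1 to 1, where 1 is pi/2 rad. In form: [[dx, dy, dz, rx, ry, rz], ...]. A call has exactly 10 rows; each row shifts and turns the commanded pose from where the row before left it; what a row does not reach is not made up. A row lasts 1/8 s, in which the tool goes at most 62.5 mm and 10.7 degrees, less where a joint would pass 70% of its speed; a pose out of reach is approached as far as the arm can. A call with a number of a shift or a turn outside -1 to 1 is refused whole. A call with a gripper value outside its range is refused whole. OPENING is the opening, from -1 (shut) to 1 (fully open), set as the call begins (- or left out, the last holds). The fingers move at their own pace and stop on an object; the grip force is fixed at half the most. Time passes only in rows, so rows that do not move let the fingers close, or fill a call up. It gives the time, the measured TCP pose, the force, the opening and the grip force at its end, in the units of the state.
- ctrl.get_obs(): the state, without advancing time (a new reading comes with each control period).
- camera(name): name is "side" or "top" or "wrist"; returns a dict with "color" (420x560x3 uint8, blue, green, red), "fx", "fy", "cx", "cy" (pixels), "xyz" and "rotation" of the camera in the world; the wrist camera has in their place "hand_eye" (4x4, takes a point from camera to tool coordinates, whose origin is the TCP and whose axes are the flange's). Camera axes: x right, y down, z forward; pixel columns grow to the right and rows downward; lengths in m; the calibration is good to about 2 mm. A picture is of the moment at which its call begins: read the wrist's pose just before it. There is no depth.
- ctrl.hand_in(): hands the job in; it is judged then, once.
The state is a dict: "time_s": time; "q": joint angles; "dq": joint speeds; "joint_efforts": joint torques, N m; "eef_pos": TCP position; "eef_rot": TCP orientation; "wrist_force": force on the tool from outside, world axes, zero at the start; "torque": the same for the moment, N m; "opening": opening from 0.0 (shut) to 1.0 (fully open); "grasp_force": force on a finger pad.
Only numpy, scipy, OpenCV 4.12 (cv2) and the standard library are available. Lean on these libraries where they do the work, as an engineer would, in place of code of your own. Each camera call takes 0.05 s, during which the arm holds its last target. There are 200 camera calls.

## Task

The piston plug is stuck in the barrel of the biscuit press. Take the wooden pusher from the chopping board, put its round tip into the end of the barrel away from the baking tin and push the plug out of the far end so that it drops into the tin. Then draw the pusher back out and lay it flat on the chopping board again, without knocking away the beaker, the mug or the spice jar.

Things in the scene. Friction and masses are not known exactly. Their poses are not given: they have to be found in the camera images.
- barrel_in (a point): Centre of the mouth by which the pusher enters the press barrel: a fixed level aluminium tube, 110 mm long, 49 mm outside (steel collars at both ends 54 mm), bore 42 mm, axis 65 mm above the worktop, on a low white stand (base 92 along x 96 mm, 12 mm high, centred under the barrel). x axis: along the bore from this mouth to the far one; z up.
- barrel_out (a point): Centre of the far mouth of the barrel, 110 mm along x from barrel_in, same axes; the baking tin begins under it. A spring catch in the barrel's roof at half length (housing 15 mm above the tube) presses on the plug, so that pushing takes about 4 to 8 N; once free it stands 3 mm into the bore.
- plug_center (a point): Centre of the stuck plug, a grey plastic piston, 40 mm diameter and 60 mm long, 0.12 kg, its x axis along its length; at the start it lies inside the barrel with both ends 18 to 32 mm in from the mouths.
- tray: Steel baking tin fixed to the worktop under and beyond the far mouth of the barrel: 150 mm along x, 120 mm along y, 32 mm high, wall and floor 4 mm. Origin at the centre of its underside, x away from the barrel.
- pusher_grip (a point): Centre of the square wooden handle (75 mm long, 30 x 30 mm section) of the pusher. The pusher is 200 mm long and weighs 0.15 kg; its x axis points along it from handle to tip. At the start it lies on the chopping board, this point 15 mm above the board.
- pusher_tip (a point): Centre of the end face of the pusher's tip, 162.5 mm from pusher_grip along x: a disc 30 mm in diameter and 14 mm thick on a round shaft of 20 mm that comes out of the handle (shaft and disc together 125 mm).
- pusher_center (a point): Middle of the pusher's length, on its axis, 62.5 mm from pusher_grip towards the tip.
- board: Loose brown wooden chopping board, 200 mm (x) by 280 mm (y), 22 mm thick, 0.78 kg, lying flat. Origin at the centre of its underside.
- cup: Bystander: blue plastic beaker, 72 mm wide, 98 mm high, behind the press. Origin at the centre of its underside.
- mug: Bystander: white mug with a leaf pattern, 92 mm wide (127 mm with handle), 95 mm high, right of the press. Origin at the centre of its underside.
- shaker: Bystander: spice jar with a dark cap, 41 mm wide, 105 mm high, behind the press. Origin at the centre of its underside.
Things that resemble listed ones, but are neither listed nor needed, are in the scene too. There is more than one size of the tray; the job needs the larger.

How it is judged:
By the outcome, as a careful person would: the job done as asked, in the order asked, and still so for the second after the job is handed in, with the robot touching nothing.
It also fails if it takes over 45 s, if anything falls off the work surface, if the arm or the gripper's body presses on something with over 40 N, if the wrist force passes 120 N, or if a joint passes its speed limit or range.

## Working session

There is one attempt and no reset: what is moved stays moved. The work goes in short steps, Python scripts to look and compute and a shell command to move; the robot and the scene stay as the last step left them, time stands still between calls to the robot, and variables do not carry over. Pictures are saved under pics/ and viewed, at most 10 in all, crops included, and the job is handed in when it is done.

```bash
mkdir -p pics; ls; python3 - <<'E'
from bench import ctrl,camera
import cv2,pickle,numpy as np
o=ctrl.get_obs();print(o)
d={}
for n in("top","side"):
    c=camera(n);d[n]=c;cv2.imwrite(f"pics/{n}0.png",c["color"])
    print(n,[c[k] for k in("fx","fy","cx","cy")],c["xyz"],np.round(c["rotation"],4).tolist())
pickle.dump(d,open("c0.pkl","wb"))
E
```

```text
pics
{'time_s': 0.0, 'q': array([-1.54828957e+00,  1.81539842e-01,  1.60801397e+00, -4.40176903e-06,
        1.35384196e+00, -2.06322180e-01]), 'dq': array([ 2.23194579e-04, -5.35489397e-04, -7.70383357e-04, -1.60786823e-05,
        7.86266336e-04, -1.36680985e-03]), 'joint_efforts': array([-3.90144714e-04, -4.44885314e+01, -3.51336443e+01, -2.57871915e-05,
        9.14617383e-03, -3.61332425e-06]), 'eef_pos': array([ 0.1304219 , -0.55944391,  0.23838196]), 'eef_rot': array([-8.97950821e-04,  9.93461344e-01,  1.14165431e-01,  8.06037965e-05]), 'wrist_force': array([-0.17770883, -0.23333903,  0.16613175]), 'torque': array([ 0.01399737, -0.0408392 , -0.02452425]), 'grasp_force': 0.0, 'opening': 0.9983121950820911}
top [383.2182445773408, 383.2182445773408, 284.41283452776906, 207.28521593361245] [ 0.29742412 -0.08133987  1.4807557 ] [0.0613, -0.696, 0.7139, -0.0475]
side [382.3251870230538, 382.3251870230538, 281.42489859163976, 207.49769386047763] [ 0.12491944 -1.10312779  0.54377726] [-0.5436, 0.8179, -0.1639, 0.0931]
```

View pics/top0.png

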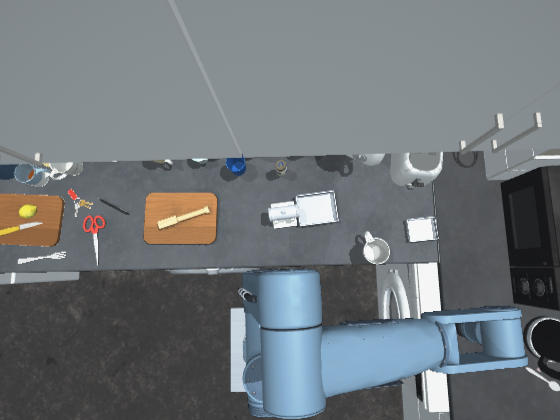

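View pics/side0.png

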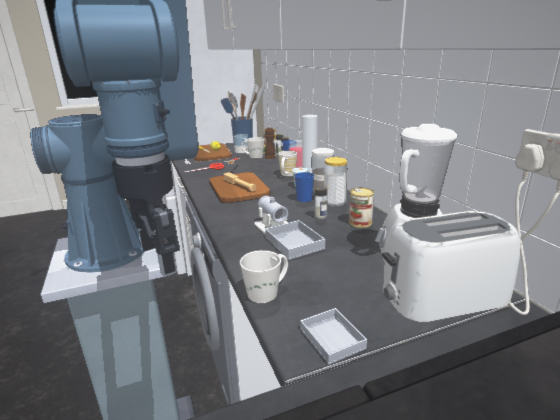

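Top view: the pusher lies on the board (~(185,217)). The press is at ~(285,213). There are two tins: the large one at (317,208), adjoining the barrel, and a small one at (421,229). The large one fits. There are also two boards: (180,218) carries the pusher and (28,220) carries the knife and lemon, so the first is the one meant. I'll confirm in one crop.

```bash
python3 - <<'E'
import cv2,pickle,numpy as np
d=pickle.load(open("c0.pkl","rb"))
t=d["top"]["color"];s=d["side"]["color"]
a=cv2.resize(t[185:250,140:220],(400,325),interpolation=cv2.INTER_CUBIC)
b=cv2.resize(t[180:245,262:342],(400,325),interpolation=cv2.INTER_CUBIC)
c=cv2.resize(s[165:210,200:280],(400,225),interpolation=cv2.INTER_CUBIC)
e=cv2.resize(s[185:265,245:335],(300,267),interpolation=cv2.INTER_CUBIC)[:225]
e=cv2.copyMakeBorder(e,0,0,0,100,cv2.BORDER_CONSTANT)
cv2.imwrite("pics/crop1.png",np.vstack([np.hstack([a,b]),np.hstack([c,e])]))
E
cat > h.py <<'E'
import numpy as np,pickle
from scipy.spatial.transform import Rotation as R
def rot(q): return R.from_quat(np.array(q)[[1,2,3,0]]).as_matrix()
def ray(c,u,v):
    d=rot(c["rotation"])@np.array([(u-c["cx"])/c["fx"],(v-c["cy"])/c["fy"],1]); return np.array(c["xyz"]),d
def atz(c,u,v,z):
    o,d=ray(c,u,v); return o+d*(z-o[2])/d[2]
def proj(c,p):
    q=rot(c["rotation"]).T@(np.array(p)-c["xyz"]); return np.array([c["fx"]*q[0]/q[2]+c["cx"],c["fy"]*q[1]/q[2]+c["cy"]])
E
python3 -c "
from h import *
d=pickle.load(open('c0.pkl','rb'));c=d['top']
for u,v,z in [(160,223,.037),(212,208,.037),(285,213,.065),(317,208,.0),(180,218,.022),(236,163,0.1),(281,167,.1),(375,247,.09)]: print(u,v,atz(c,u,v,z).round(3))
"
```

```text
160 223 [0.474 0.42  0.037]
212 208 [0.527 0.221 0.037]
285 213 [ 0.496 -0.058  0.065]
317 208 [ 0.521 -0.182  0.   ]
180 218 [0.493 0.348 0.022]
236 163 [0.684 0.119 0.1  ]
281 167 [ 0.664 -0.048  0.1  ]
375 247 [ 0.36  -0.379  0.09 ]
```

View pics/crop1.png

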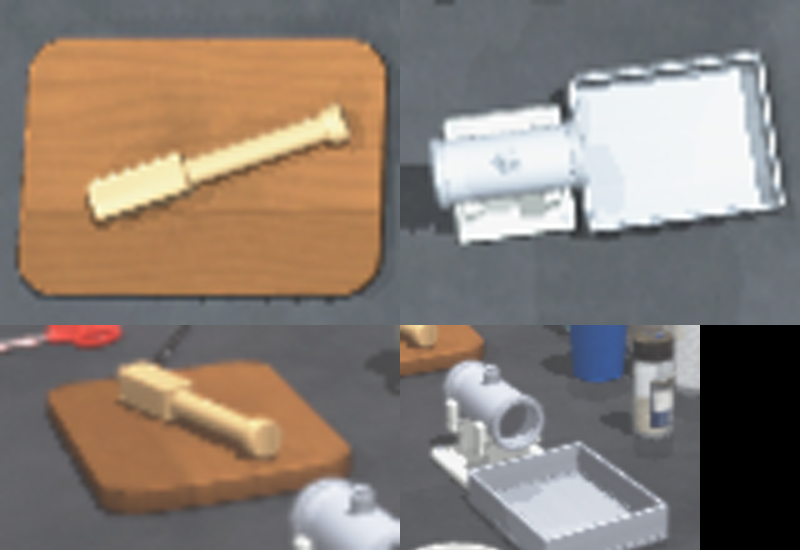

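The crop confirms the pusher: handle left at crop (94,202), tip right at (345,122). The barrel's entry mouth is on the left, at sub-crop (37,175), and the far mouth at (180,153) meets the larger tin. I'll compute first estimates, then move and refine with the wrist camera.

```bash
python3 - <<'E'
from h import *
from bench import ctrl
c=pickle.load(open('c0.pkl','rb'))['top']
P=lambda x,y,z,ox=140,oy=185:atz(c,ox+(x-.0)/5-.4,oy+y/5-.4,z)
a=P(94,200,.037);b=P(345,124,.037);v=(b-a);print("pusher",a,b,np.linalg.norm(v),np.degrees(np.arctan2(v[1],v[0])), "grip",a+v/np.linalg.norm(v)*.0375)
a=P(37,174,.065,262,180);b=P(180,153,.065,262,180);v=b-a;print("barrel",a,b,np.linalg.norm(v),np.degrees(np.arctan2(v[1],v[0])))
T=[P(x-400,y,.032,262,180) for x,y in((572,80),(760,52),(783,208),(590,232))]
print("tray",np.round(T,4),np.mean(T,0)); w=(T[1]+T[2]-T[0]-T[3])/2;print(np.linalg.norm(w),np.degrees(np.arctan2(w[1],w[0])))
o=ctrl.get_obs();M=rot(o["eef_rot"]);print(M.round(3))
E
```

```text
pusher [0.46810668 0.42619245 0.037     ] [0.52155999 0.23434224 0.037     ] 0.19915762470625664 -74.4310982578621 grip [0.47817157 0.39006838 0.037     ]
barrel [0.49222985 0.00175682 0.065     ] [ 0.50519265 -0.10534096  0.065     ] 0.10787941357013844 -83.09865866405956
tray [[ 0.5669 -0.1014  0.032 ]
 [ 0.5847 -0.2464  0.032 ]
 [ 0.4637 -0.2586  0.032 ]
 [ 0.4493 -0.1117  0.032 ]] [ 0.51614985 -0.17952213  0.032     ]
0.14680912596653503 -83.67819748906871
[[ 0.974  0.227  0.   ]
 [ 0.227 -0.974  0.002]
 [ 0.    -0.002 -1.   ]]
```

```bash
python3 -m pendant '[[0.125,0.24,0.055,0,0,0.1],[0.125,0.24,0.055,0,0,0.1],[0.125,0.24,0.055,0,0,0.1],[0.125,0.24,0.055,0,0,0.1],[0.125,0.24,0.055,0,0,0.1],[0.125,0.24,0.055,0,0,0.1],[0.125,0.24,0.055,0,0,0.1],[0.125,0.24,0.055,0,0,0.1],[0.125,0.24,0.055,0,0,0.1],[0.125,0.24,0.055,0,0,0.1]]' 1
python3 - <<'E'
from bench import ctrl,camera
from h import *
import cv2
o=ctrl.get_obs();c=camera("wrist");cv2.imwrite("pics/w1.png",c["color"]);pickle.dump((o,c),open("w1.pkl","wb"))
print(o["eef_pos"],rot(o["eef_rot"]).round(3),o["q"],c["hand_eye"],c["fx"],c["cx"],c["cy"],o["dq"])
E
```

```text
time_s: 1.35
eef_pos: [0.3808, -0.0783, 0.3496]
eef_rot: [0.0, 0.62, 0.785, 0.0]
wrist_force: [1.7, -1.5, -0.1]
opening: 1.003
grasp_force: 0.0
[ 0.38077462 -0.07825004  0.34959201] [[-0.232  0.973  0.   ]
 [ 0.973  0.232 -0.   ]
 [-0.     0.    -1.   ]] [-5.10540350e-01 -3.42342295e-01  1.87472832e+00 -2.12235831e-05
  1.60871531e+00 -7.44323143e-01] [[-1.61393296e-03 -9.65171939e-01 -2.61611399e-01  6.60996113e-02]
 [ 9.99998668e-01 -1.62145156e-03 -1.87114422e-04  8.53169949e-04]
 [-2.43592623e-04 -2.61611353e-01  9.65173270e-01 -1.34787658e-01]
 [ 0.00000000e+00  0.00000000e+00  0.00000000e+00  1.00000000e+00]] 358.11706735649136 284.2428462689569 207.8540881913843 [ 1.18135840e+00  2.21558892e-01 -3.25283498e-01 -1.05232573e-03
  1.03346106e-01 -7.48429148e-02]
```

View pics/w1.png

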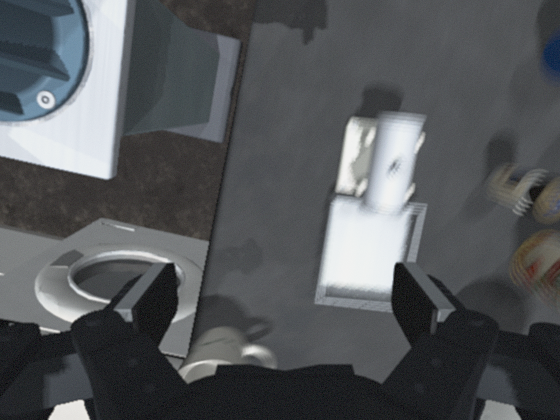

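```bash
python3 -m pendant '[[0.07,0.27,-0.08,0,0,0.003],[0.07,0.27,-0.08,0,0,0.003],[0.07,0.27,-0.08,0,0,0.003],[0.07,0.27,-0.08,0,0,0.003],[0.07,0.27,-0.08,0,0,0.003],[0.07,0.27,-0.08,0,0,0.003],[0.07,0.27,-0.08,0,0,0.003],[0.07,0.25,-0.08,0,0,0.003],[0,0,0,0,0,0],[0,0,0,0,0,0]]' 0.1
python3 - <<'E'
from bench import ctrl,camera
from h import *
import cv2
o=ctrl.get_obs();c=camera("wrist");cv2.imwrite("pics/w2.png",c["color"]);pickle.dump((o,c),open("w2.pkl","wb"))
print(o["eef_pos"],rot(o["eef_rot"]).round(3),o["q"],o["opening"],o["dq"].round(3))
E
```

```text
time_s: 2.65
eef_pos: [0.4921, 0.3474, 0.2207]
eef_rot: [-0.0, 0.607, 0.795, -0.001]
wrist_force: [0.8, -0.5, 0.3]
opening: 0.551
grasp_force: 0.0
[0.49211246 0.34741088 0.22073087] [[-0.264  0.965 -0.001]
 [ 0.965  0.264 -0.001]
 [-0.001 -0.001 -1.   ]] [ 4.18125616e-01  2.58154993e-01  1.55285272e+00 -4.61487141e-04
  1.33211032e+00  1.51580241e-01] 0.5514531597834824 [-0.019 -0.032  0.004  0.001  0.002 -0.   ]
```

View pics/w2.png

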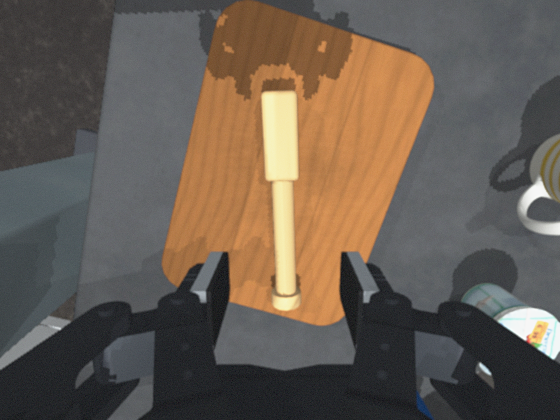

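The wrist view is sharp: handle top face runs from (279,92) to (282,181), and the tip end is at about (286,304), nearly aligned with the tool. Fingers are open about 47 mm.

```bash
cat >> h.py <<'E'
def wz(f,u,v,z):
    o,c=pickle.load(open(f,"rb"));M=rot(o["eef_rot"]);H=np.array(c["hand_eye"])
    p=np.array(o["eef_pos"])+M@H[:3,3];d=M@H[:3,:3]@np.array([(u-c["cx"])/c["fx"],(v-c["cy"])/c["fy"],1])
    return p+d*(z-p[2])/d[2]
E
python3 - <<'E'
from h import *
a=wz("w2.pkl",279,92,.052);b=wz("w2.pkl",282,181,.052);t=wz("w2.pkl",286,304,.045)
for p,q in((a,b),(a,t)):
    v=q-p;print(p,q,np.linalg.norm(v[:2]),np.degrees(np.arctan2(v[1],v[0])))
g=(a+b)/2;o,_=pickle.load(open("w2.pkl","rb"));print(g,g-o["eef_pos"])
for u,v in((225,3),(432,75),(338,323),(163,272)):print(wz("w2.pkl",u,v,.022))
E
```

```text
[0.46747259 0.42423217 0.052     ] [0.4888055  0.35442342 0.052     ] 0.0729955731984814 -73.00733087319365
[0.46747259 0.42423217 0.052     ] [0.52436803 0.23723931 0.045     ] 0.19545695302862928 -73.07681430950772
[0.47813904 0.3893278  0.052     ] [-0.01397342  0.04191692 -0.16873087]
[0.4048422  0.48208615 0.022     ]
[0.59237407 0.47430473 0.022     ]
[0.58692507 0.2171051  0.022     ]
[0.39798202 0.22656847 0.022     ]
```

```bash
python3 -m pendant '[[-0.0175,0.0525,-0.12,0,0,0.006],[-0.0175,0.0525,-0.16,0,0,0.006],[-0.0175,0.0525,-0.16,0,0,0.006],[-0.0175,0.0525,-0.15,0,0,0],[0,0,-0.12,0,0,0],[0,0,-0.1,0,0,0],[0,0,-0.07,0,0,0],[0,0,-0.05,0,0,0],[0,0,0,0,0,0],[0,0,0,0,0,0]]' 0.1; python3 -m pendant '[[0,0,0,0,0,0],[0,0,0,0,0,0],[0,0,0,0,0,0],[0,0,0,0,0,0],[0,0,0,0,0,0],[0,0,0,0,0,0],[0,0,0,0,0,0],[0,0,0.02,0,0,0],[0,0,0.05,0,0,0],[0,0,0.1,0,0,0]]' -1
```

```text
time_s: 3.95
eef_pos: [0.4789, 0.3903, 0.036]
eef_rot: [0.0, 0.596, 0.803, 0.001]
wrist_force: [0.0, 1.2, -1.1]
opening: 0.547
grasp_force: 0.0
time_s: 5.2
eef_pos: [0.4775, 0.3895, 0.0692]
eef_rot: [-0.001, 0.596, 0.803, -0.001]
wrist_force: [0.3, 0.0, -1.2]
opening: 0.334
grasp_force: 60.0
```

```bash
python3 -m pendant '[[-0.02,-0.2,0.17,0,0,-0.014],[-0.025,-0.23,0.16,0,0,-0.014],[-0.025,-0.23,0.16,0,0,-0.014],[-0.025,-0.23,0.16,0,0,-0.014],[-0.025,-0.23,0.16,0,0,-0.014],[-0.025,-0.23,0.16,0,0,-0.014],[-0.025,-0.23,0.15,0,0,-0.014],[-0.02,-0.22,0.13,0,0,-0.016],[0,0,0,0,0,0],[0,0,0,0,0,0]]'
python3 - <<'E'
from bench import ctrl,camera
from h import *
import cv2
o=ctrl.get_obs();c=camera("wrist");cv2.imwrite("pics/w3.png",c["color"]);pickle.dump((o,c),open("w3.pkl","wb"))
M=rot(o["eef_rot"]);print(o["eef_pos"],M.round(3),np.degrees(np.arctan2(-M[1,0],-M[0,0])),o["dq"].round(3))
E
```

```text
time_s: 6.45
eef_pos: [0.4401, 0.0302, 0.3197]
eef_rot: [0.0, 0.665, 0.747, 0.0]
wrist_force: [0.0, -0.2, -2.1]
opening: 0.339
grasp_force: 60.2
[0.44011998 0.03019084 0.31971861] [[-0.115  0.993  0.001]
 [ 0.993  0.115  0.   ]
 [ 0.     0.001 -1.   ]] -83.40088619296468 [ 0.028  0.021  0.014 -0.    -0.005 -0.   ]
```

View pics/w3.png

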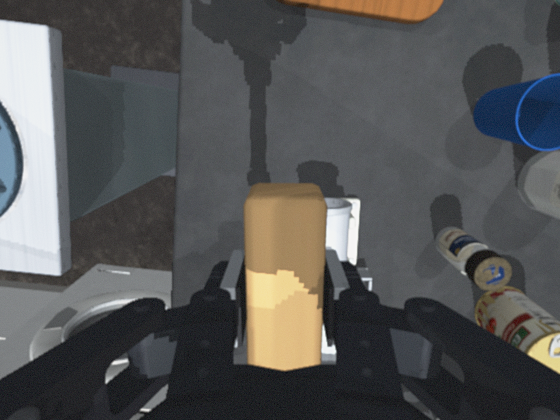

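The handle hides the press (barrel just visible at about (340,215)). I'll shift sideways for a free view.

```bash
python3 -m pendant '[[-0.1,-0.07,0,0,0,0],[-0.15,-0.08,0,0,0,0],[-0.15,-0.08,0,0,0,0],[-0.1,-0.07,0,0,0,0],[0,0,0,0,0,0],[0,0,0,0,0,0],[0,0,0,0,0,0],[0,0,0,0,0,0],[0,0,0,0,0,0],[0,0,0,0,0,0]]'
python3 - <<'E'
from bench import ctrl,camera
from h import *
import cv2
o=ctrl.get_obs();c=camera("wrist");pickle.dump((o,c),open("w4.pkl","wb"))
cv2.imwrite("pics/w4.png",cv2.resize(c["color"][60:320,280:560],None,fx=2.8,fy=2.3,interpolation=cv2.INTER_CUBIC))
print(o["eef_pos"])
E
```

```text
time_s: 7.75
eef_pos: [0.3405, -0.03, 0.3192]
eef_rot: [-0.0, 0.665, 0.747, -0.0]
wrist_force: [-0.6, -0.7, -1.3]
opening: 0.339
grasp_force: 60.2
[ 0.3404784  -0.02997926  0.31922474]
```

View pics/w4.png

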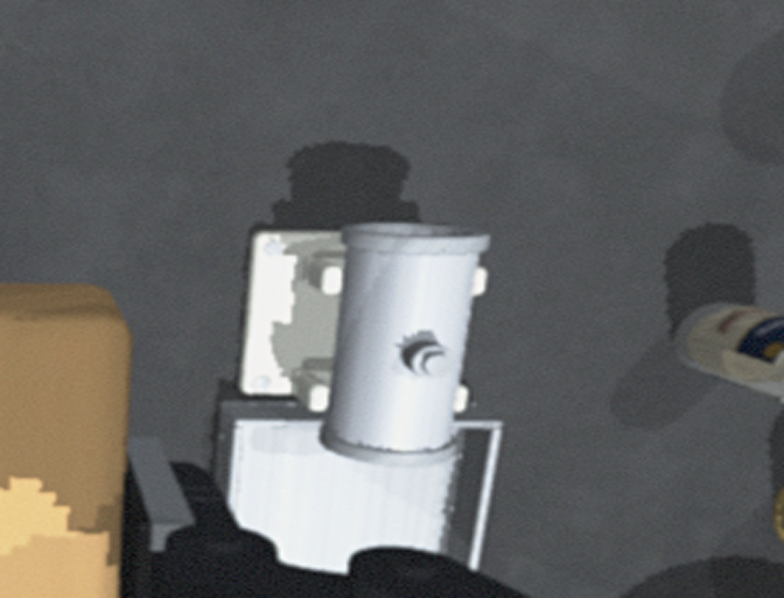

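Clear view: the near mouth collar spans crop (341,232) to (490,240) with its top at v≈223. The far collar has its left edge at u≈322, right at u≈458 and bottom at v≈463. I'll fit the barrel pose to these.

```bash
python3 - <<'E'
from h import *
from scipy.optimize import least_squares
o,c=pickle.load(open("w4.pkl","rb"));M=rot(o["eef_rot"]);H=np.array(c["hand_eye"])
def pr(P):
    q=((P-o["eef_pos"])@M-H[:3,3])@H[:3,:3]
    return c["fx"]*q[:,0]/q[:,2]+c["cx"],c["fy"]*q[:,1]/q[:,2]+c["cy"]
t=np.linspace(0,2*np.pi,400)
def f(s):
    x,y,a=s;d=np.array([np.cos(a),np.sin(a),0]);n=np.array([-d[1],d[0],0])
    C=np.outer(np.cos(t),n)*.027+np.outer(np.sin(t),[0,0,1])*.027
    A=np.array([x,y,.065]);u,v=pr(A+C);U,V=pr(A+.11*d+C)
    g=lambda u,v:((u-280+.5)*2.8,(v-60+.5)*2.3)
    u,v=g(u,v);U,V=g(U,V)
    return np.array([u.min()-341,u.max()-490,v.min()-223,U.min()-322,U.max()-458,V.max()-463])
r=least_squares(f,[.492,.002,np.radians(-83.4)]);print(r.x[:2],np.degrees(r.x[2]),r.fun.round(1))
for u,v,z in((234,422,.032),(500,424,.032)):print(wz("w4.pkl",u/2.8+280-.5,v/2.3+60-.5,z))
E
```

```text
[0.49346659 0.00435102] -82.94876262443823 [-0.4  0.5 -3.  -1.3  1.1  3.1]
[ 0.45017309 -0.11178277  0.032     ]
[ 0.56883226 -0.0993372   0.032     ]
```

```bash
python3 -m pendant '[[0.109,0.188,-0.083,0,0,0],[0.109,0.188,-0.083,0,0,0],[0.109,0.188,-0.083,0,0,0],[0.109,0.188,-0.083,0,0,0],[0.109,0.188,-0.083,0,0,0],[0.109,0.188,-0.083,0,0,0],[0,0,-0.2,0,0,0],[0,0,-0.22,0,0,0],[0,0,-0.22,0,0,0],[0,0,-0.145,0,0,0]]'
python3 -m pendant '[[0,0,0,0,0,0],[0,0,0,0,0,0],[0,0,0,0,0,0],[0,0,0,0,0,0],[0,0,0,0,0,0],[0,0,0,0,0,0],[0,0,0,0,0,0],[0,0,0,0,0,0],[0,0,0,0,0,0],[0,0,0,0,0,0]]'
python3 - <<'E'
from bench import ctrl,camera
from h import *
import cv2
o=ctrl.get_obs();M=rot(o["eef_rot"]);print(o["eef_pos"],np.degrees(np.arctan2(-M[1,0],-M[0,0])))
c=camera("top");s=camera("side");pickle.dump((o,c,s),open("c5.pkl","wb"))
a=cv2.resize(c["color"][180:240,205:305],(800,330),interpolation=cv2.INTER_CUBIC,)
b=cv2.resize(s["color"][160:245,220:320],(318,270),interpolation=cv2.INTER_CUBIC)
b=cv2.copyMakeBorder(b,0,0,0,482,cv2.BORDER_CONSTANT)
cv2.imwrite("pics/c5.png",np.vstack([a,b]))
E
```

```text
time_s: 9.05
eef_pos: [0.4702, 0.1954, 0.0604]
eef_rot: [-0.001, 0.665, 0.747, -0.001]
wrist_force: [-0.1, 0.1, -1.3]
opening: 0.34
grasp_force: 60.2
time_s: 10.3
eef_pos: [0.4711, 0.1956, 0.0626]
eef_rot: [-0.0, 0.665, 0.747, -0.0]
wrist_force: [0.2, -0.5, -0.9]
opening: 0.338
grasp_force: 60.0
[0.47114791 0.19557182 0.06260867] -83.36828940903195
```

View pics/c5.png

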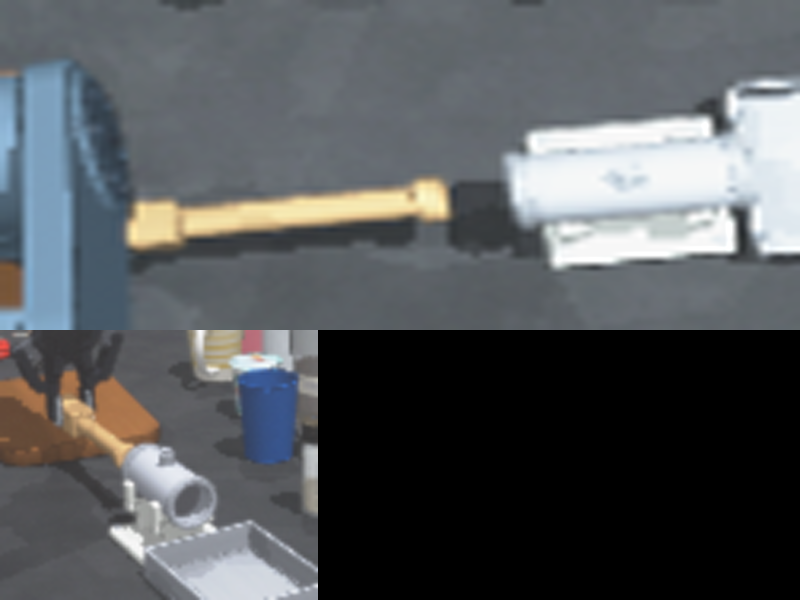

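The top crop shows the tip at (447,199) and the mouth at (513,187), perhaps 1 px (~4 mm) off laterally. I'll measure it subpixel.

```bash
python3 - <<'E'
from h import *
import cv2
o,c,s=pickle.load(open("c5.pkl","rb"));im=c["color"].astype(float)
def edges(u,v0,v1,ch):
    col=ch[v0:v1,u];b=np.percentile(col,15);t=np.percentile(col,95);h=(b+t)/2
    i=np.where(col>h)[0];a,e=i[0],i[-1]
    lo=a-(col[a]-h)/(col[a]-col[a-1]) ;hi=e+(col[e]-h)/(col[e]-col[e+1])
    return v0+lo,v0+hi
yel=im[:,:,2]-im[:,:,0]
for u in range(231,261,4):
    e=edges(u,205,232,yel);p=atz(c,u,np.mean(e),.0635);print("pusher",u,np.round(e,2),p.round(4), "x err vs TCP line",round(p[0]-(o["eef_pos"][0]+(p[1]-o["eef_pos"][1])*(-.1158)),4))
g=im.mean(2)
for u in range(270,297,4):
    print(u,im[200:228,u].mean(1).round().astype(int).tolist())
E
```

```text
pusher 231 [216.77 222.42] [0.4766 0.1443 0.0635] x err vs TCP line -0.0004
pusher 235 [216.11 221.61] [0.479  0.1293 0.0635] x err vs TCP line 0.0002
pusher 239 [215.61 221.35] [0.48   0.1143 0.0635] x err vs TCP line -0.0005
pusher 243 [215.05 220.66] [0.482  0.0993 0.0635] x err vs TCP line -0.0003
pusher 247 [214.56 220.16] [0.4835 0.0843 0.0635] x err vs TCP line -0.0006
pusher 251 [214.02 219.58] [0.4852 0.0693 0.0635] x err vs TCP line -0.0006
pusher 255 [213.56 219.01] [0.4867 0.0543 0.0635] x err vs TCP line -0.0008
pusher 259 [211.82 219.62] [0.4885 0.0393 0.0635] x err vs TCP line -0.0008
270 [106, 106, 106, 109, 121, 137, 114, 114, 172, 214, 232, 232, 238, 244, 236, 235, 227, 216, 202, 178, 149, 105, 69, 71, 70, 67, 69, 96]
274 [112, 110, 107, 183, 246, 240, 246, 211, 225, 236, 242, 245, 246, 246, 246, 244, 240, 231, 215, 179, 162, 200, 201, 221, 223, 228, 238, 246]
278 [109, 110, 124, 211, 247, 247, 246, 208, 233, 242, 245, 246, 246, 246, 246, 243, 238, 227, 206, 161, 166, 229, 196, 235, 247, 247, 247, 245]
282 [107, 107, 184, 247, 247, 246, 226, 227, 238, 242, 242, 232, 200, 210, 221, 242, 235, 220, 186, 165, 201, 202, 226, 247, 247, 247, 246, 174]
286 [108, 133, 224, 247, 247, 246, 211, 234, 241, 244, 246, 246, 244, 243, 244, 239, 231, 211, 175, 185, 202, 203, 203, 226, 247, 247, 245, 85]
290 [106, 184, 246, 240, 246, 209, 229, 240, 244, 246, 247, 247, 247, 246, 243, 237, 225, 189, 158, 191, 206, 201, 205, 231, 247, 246, 165, 109]
294 [67, 66, 75, 94, 133, 211, 233, 242, 245, 246, 247, 247, 246, 245, 241, 232, 214, 174, 181, 231, 236, 247, 246, 237, 246, 244, 96, 111]
```

```bash
python3 - <<'E'
from h import *
o,c,s=pickle.load(open("c5.pkl","rb"))
e=o["eef_pos"]
for u,v in((270,214.5),(274,213.6),(278,213.2),(282,212.7),(286,212.2),(290,211.6),(294,211)):
    p=atz(c,u,v,.065);print(u,p.round(4),round(p[0]-(e[0]-(p[1]-e[1])*.1158),4))
d=np.array([.1158,-.9933])
for q in([.4935,.0044],[.4995,-.0505],[.5069,-.1048]):print(q,q[0]-(e[0]-(q[1]-e[1])*.1158))
E
```

```text
270 [ 0.4918 -0.002   0.065 ] -0.0023
274 [ 0.4947 -0.017   0.065 ] -0.001
278 [ 0.4959 -0.0319  0.065 ] -0.0016
282 [ 0.4973 -0.0469  0.065 ] -0.0019
286 [ 0.4988 -0.0619  0.065 ] -0.0021
290 [ 0.5007 -0.0769  0.065 ] -0.002
294 [ 0.5025 -0.0918  0.065 ] -0.0019
[0.4935, 0.0044] 0.00021439638309700415
[0.4995, -0.0505] -0.00014302361690299303
[0.5069, -0.1048] 0.0009690363830969773
```

```bash
python3 -m pendant '[[0.006,-0.05,0,0,0,0],[0.006,-0.05,0,0,0,0],[0.006,-0.05,0,0,0,0],[0.006,-0.05,0,0,0,0],[0.006,-0.05,0,0,0,0],[0.006,-0.05,0,0,0,0],[0.006,-0.05,0,0,0,0],[0.005,-0.05,0,0,0,0],[0.006,-0.05,0,0,0,0],[0.005,-0.05,0,0,0,0]]'
```

```text
time_s: 11.65
eef_pos: [0.4829, 0.095, 0.0627]
eef_rot: [0.0, 0.665, 0.747, -0.0]
wrist_force: [-0.6, 1.6, -1.6]
opening: 0.339
grasp_force: 60.2
```

```bash
python3 -m pendant '[[0.006,-0.05,0,0,0,0],[0.006,-0.05,0,0,0,0],[0.006,-0.05,0,0,0,0],[0.005,-0.045,0,0,0,0],[0.004,-0.035,0,0,0,0],[0,0,0,0,0,0],[0,0,0,0,0,0],[0,0,0,0,0,0],[0,0,0,0,0,0],[0,0,0,0,0,0]]'
python3 - <<'E'
from bench import ctrl,camera
from h import *
import cv2
c=camera("top");s=camera("side");pickle.dump((c,s),open("c6.pkl","wb"))
a=cv2.resize(c["color"][175:245,230:350],(720,420),interpolation=cv2.INTER_CUBIC)[:300]
b=cv2.resize(s["color"][185:260,240:340],(400,300),interpolation=cv2.INTER_CUBIC)
b=cv2.copyMakeBorder(b,0,0,0,320,cv2.BORDER_CONSTANT)
cv2.imwrite("pics/c6.png",np.vstack([a,b]))
E
```

```text
time_s: 12.9
eef_pos: [0.4882, 0.0497, 0.0627]
eef_rot: [0.0, 0.665, 0.747, -0.0]
wrist_force: [0.8, -0.8, -2.2]
opening: 0.339
grasp_force: 60.2
```

View pics/c6.png

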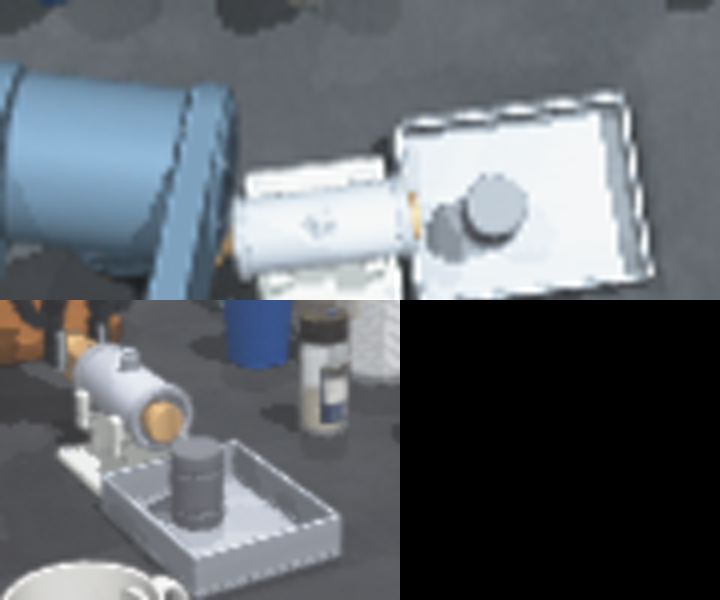

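The plug stands upright in the large tin (top crop (497,205)), and the pusher tip shows at the far mouth. I'll withdraw.

```bash
python3 -m pendant '[[-0.01,0.085,0,0,0,0],[-0.01,0.09,0,0,0,0],[-0.01,0.09,0,0,0,0],[-0.011,0.09,0,0,0,0],[-0.01,0.09,0,0,0,0],[-0.011,0.09,0,0,0,0],[-0.01,0.09,0,0,0,0],[-0.011,0.09,0,0,0,0],[-0.01,0.09,0,0,0,0],[-0.01,0.09,0,0,0,0]]'
python3 -m pendant '[[0.009,0.135,0,0,0,0.019],[0.009,0.135,0,0,0,0.019],[0.009,0.135,-0.006,0,0,0.019],[0.009,0.135,-0.006,0,0,0.019],[0.009,0.135,-0.006,0,0,0.019],[0.009,0.13,-0.01,0,0,0.019],[0,0,-0.035,0,0,0],[0,0,-0.03,0,0,0],[0,0,-0.02,0,0,0],[0,0,0,0,0,0]]'
```

```text
time_s: 14.25
eef_pos: [0.4675, 0.2298, 0.0627]
eef_rot: [0.0, 0.665, 0.747, 0.0]
wrist_force: [1.0, -0.7, -0.8]
opening: 0.336
grasp_force: 60.2
time_s: 15.5
eef_pos: [0.4782, 0.3888, 0.0395]
eef_rot: [-0.0, 0.596, 0.803, -0.001]
wrist_force: [0.4, -0.5, -2.0]
opening: 0.337
grasp_force: 60.2
```

Lower 3 mm and check for contact, then release to about 50 mm opening and rise.

```bash
python3 -m pendant '[[0,0,-0.005,0,0,0],[0,0,-0.005,0,0,0],[0,0,-0.005,0,0,0],[0,0,0,0,0,0],[0,0,0,0,0,0],[0,0,0,0,0,0],[0,0,0,0,0,0],[0,0,0,0,0,0],[0,0,0,0,0,0],[0,0,0,0,0,0]]'
python3 -m pendant '[[0,0,0,0,0,0],[0,0,0,0,0,0],[0,0,0,0,0,0],[0,0,0,0,0,0],[0,0,0,0,0,0],[0,0,0.05,0,0,0],[0,0,0.1,0,0,0],[0,0,0.2,0,0,0],[0,0,0.25,0,0,0],[0,0,0.25,0,0,0]]' 0.2
python3 -m pendant '[[0,0,0.2,0,0,0],[0,0,0,0,0,0],[0,0,0,0,0,0],[0,0,0,0,0,0],[0,0,0,0,0,0],[0,0,0,0,0,0],[0,0,0,0,0,0],[0,0,0,0,0,0],[0,0,0,0,0,0],[0,0,0,0,0,0]]'
python3 - <<'E'
from bench import ctrl,camera
from h import *
import cv2
w=camera("wrist");s=camera("side")
a=cv2.resize(w["color"],(400,300));b=cv2.resize(s["color"][130:300,200:400],(400,340),interpolation=cv2.INTER_CUBIC)[:300]
cv2.imwrite("pics/c7.png",np.hstack([a,b]))
E
```

```text
time_s: 16.75
eef_pos: [0.4784, 0.3896, 0.0371]
eef_rot: [-0.0, 0.596, 0.803, -0.0]
wrist_force: [0.1, 0.0, -1.9]
opening: 0.34
grasp_force: 60.2
time_s: 18.0
eef_pos: [0.4785, 0.3896, 0.2104]
eef_rot: [0.0, 0.596, 0.803, 0.001]
wrist_force: [0.6, 0.7, -0.5]
opening: 0.596
grasp_force: 0.0
time_s: 19.25
eef_pos: [0.4784, 0.3896, 0.2471]
eef_rot: [0.0, 0.596, 0.803, 0.0]
wrist_force: [-0.6, 0.4, -0.5]
opening: 0.601
grasp_force: 0.0
```

View pics/c7.png

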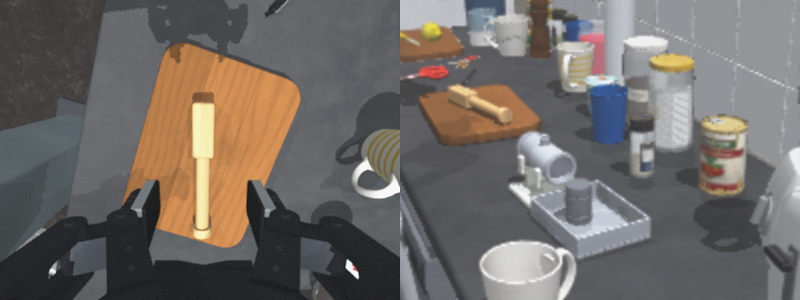

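The pusher lies flat on the board, the plug stands in the large tin, and the beaker, mug and jar are where they were.

```bash
python3 -c "
from bench import ctrl
print(ctrl.hand_in())"
```

```text
the job is handed in; nothing more can be done
None
```

The job is handed in: the plug is in the larger baking tin, the pusher lies flat on the chopping board again, the beaker, mug and spice jar were not knocked, and it took about 19 s of the 45 s allowed.

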